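# Index the stencil carriage to the next repeat and clamp it

## Task

Push the stencil carriage along its rails towards the green hood until the spring pin clicks down into its notch, pressing firmly enough to get over the click but without ramming it hard against the rubber buffer just behind. Then turn the black clamp knob on the hood so that its white pointer stands at the red mark. Leave the iron weight, the dye pot and the flask where they stand.

Things in the scene. Friction and masses are not known exactly. Their poses are not given: they have to be found in the camera images.
- carriage: Aluminium block 96 mm (x) by 100 (y) by 44 high on two rails; it slides only along its own y axis, home is towards +y (under the hood). Origin at table height below the middle of the push face. A thin stencil frame, top 34 mm above the table, sticks out to x = 225 mm on its +x side. Home is 64 to 154 mm ahead of the start; the detent's setting is hidden and must be felt.
- push_face (a point): Centre of the carriage's orange push face (looks to -y): 96 mm wide, 14 to 58 mm above the table, this point at 36 mm. Below and behind it the base plate (top 12 mm above the table, ending 60 to 110 mm behind the face) carries rails at x = +-56 mm, top 24 mm. Felt push: 2 to 4 N sliding, 10 to 13 N just before the click, then a 10 mm snap ahead to a rubber buffer, 5 N per mm. Stay under 35 N.
- hood_edge (a point): Middle of the top edge at the mouth of the fixed green sheet-metal hood, 70 mm above the table; axes as the carriage's. From here the hood runs 190 mm along +y, 130 mm wide, with a 14 mm slot for the pin in its top. The carriage runs under it.
- pin (a joint): Height in m of the spring detent pin, whose red head (12 mm across) shows in the slot in the hood's top. About 0.004 while it rides on the carriage's tongue (head 4 mm proud of the hood), up to 0.008 on the hump just before the click, 0 when it has dropped into the notch (head flush with the hood): only then is the carriage home.
- clamp (a joint): Angle in rad of the black clamp knob: grows clockwise seen from above, range 0 to 1.8. At 0 the grip bar lies along the carriage's x axis with the white pointer towards the carriage's -x. The pointer stands at the red mark on the hood at 1.25. It starts between 0 and 0.5 and stays where it is left.
- clamp_grip (a point): Point on the clamp knob's upright axis, 92 mm above the table, in the middle of its grip bar. The bar is 44 mm long, 14 mm thick, and runs from 78 to 104 mm above the table, over a disc of 48 mm across whose top is 78 mm above the table. Its axes turn with the knob: x along the bar, the white pointer on the -x end.
- weight: Round dark iron weight, 72 mm across, 36 mm high, loose on the table on the robot's side of the rails; origin at the middle of its underside. Leave alone.
- dyepot: Small open copper dye pot, 68 mm across, 60 mm high, loose on the table on the robot's side of the rails; origin at the middle of its underside. Leave alone.
- flask: Red closed flask, 64 mm across, 110 mm high, loose on the table on the robot's side of the rails; origin at the middle of its underside. Leave alone.

How it is judged (in metres and radians):
On the way, in this order (a step that is already met when the one before it is completed fails the run):
1. the carriage is home: the detent pin has dropped into the notch (value of joint pin below 0.0015 m and linear speed of carriage below 0.02 m/s), for 0.2 s.
2. then the clamp knob's pointer stands at the red mark (value of joint clamp between 1.1 and 1.4 rad), for 0.2 s.
At the end, for the whole second after the job is handed in: The carriage stands still at home with the detent pin down in its notch (pin within 1.5 mm of flush), the clamp knob's pointer is within 0.15 rad of the red mark (1.25 rad), and the weight, the dye pot and the flask stand upright within 20 mm of where they were (all of step 2 and value of joint pin below 0.0015 m and linear speed of carriage below 0.01 m/s and distance of each of weight, dyepot, flask from where it was at the start of the episode below 0.02 m and angle between each of weight, dyepot, flask's own z axis and vertical below 0.2 rad); the robot touches nothing.
It fails at once if the carriage is rammed: the robot presses on it with more than 35 N (contact force between the arm and carriage above 35 N).
It fails at once if the carriage is rammed by the fingers with more than 35 N (contact force between the fingers and carriage above 35 N).
It fails at once if the weight, the dye pot or the flask is shifted by more than 20 mm or tipped (distance of any of weight, dyepot, flask from where it was at the start of the episode above 0.02 m or angle between any of weight, dyepot, flask's own z axis and vertical above 0.2 rad).
It also fails if it takes over 56 s, if anything falls off the work surface, if the arm or the gripper's body presses on something with over 40 N, if the wrist force passes 120 N, or if a joint passes its speed limit or range.

## Robot

A 6-joint arm with a two-finger parallel gripper is mounted at the origin on the work surface. World frame = base frame: x ahead of the robot, y to its left, z up, the work surface at z = 0. Lengths are in m, angles in degrees, forces in N, time in s.
With the tool pointing down it reaches from about 0.375 to 0.9 m from the base axis. Payload 3.1 kg.
Tool frame: the origin (TCP) lies at the very end of the fingers, on their centre line; the grasp point (between the pads) lies 19 mm behind it; z points along the fingers, y is the direction in which the jaws open and shut (so a half turn about z gives the same grasp; the last joint's range is limited). The gripper opens to 87 mm and grips with 3 to 60 N. Pads are 19 mm wide; open, the fingers measure 117 mm over their backs; the gripper's body (75 mm by 190 mm) begins 51 mm behind the grasp point.
Start: joints at [55.376, 30.224, 82.088, -0, 67.689, -10.227], TCP at [0.258, 0.569, 0.199] pointing down, gripper open.
Joint ranges: [-176.69, 176.69], [-43.24, 126.21], [12.49, 139.97], [-82, 262], [0, 151.66], [-163.58, 163.58]. Speed limits (degrees/s): [159.86, 159.86, 180, 180, 180, 180].

## Interface

Orientations are given as a 3x3 rotation matrix whose columns are the frame's x, y, z axes.
In Python, from rig import bot gives the robot as it stands. The module is installed in compiled form; this text tells all that it offers.
- The arm moves only by the tool play_rows, never from a script. Its argument "targets" is a list of rows, each a list of 7 numbers: the closure, from 0 (fully open) to 1 (shut), then the shift along the world's x, y, z in m, then the turn, a rotation vector about the world's x, y, z in rad. A call has 1 to 12 rows; each row shifts and turns the commanded pose from where the row before left it; what a row does not reach is not made up. A row lasts 1/8 s, in which the tool goes at most 62.5 mm and 10.7 degrees, less where a joint would pass 70% of its speed; a pose out of reach is approached as far as the arm can. A call with a gripper value outside its range is refused whole. The fingers move at their own pace and stop on an object; the grip force is fixed at half the most. Time passes only in rows, so rows that do not move let the fingers close. It gives the time, the measured TCP pose, the force and the opening at its end, in the units of the state.
- bot.read_state(): the state, without advancing time (a new reading comes with each control period).
- bot.capture(name): name is "side" or "top"; returns the picture (384x512x3 uint8, blue, green, red); there is no depth.
- bot.get_calibration(name): a dict with "fx", "fy", "cx", "cy" (pixels), "R" (3x3) and "t" (3): a world point X has camera coordinates R X + t. Camera axes: x right, y down, z forward; pixel columns grow to the right and rows downward; lengths in m; the calibration is good to about 2 mm. A picture is of the moment at which its call begins. get_calibration takes no time and is no camera call.
- bot.hand_in(): hands the job in, once; it reports no verdict.
The state is a dict: "time_s": time; "joint_positions": joint angles; "qvel": joint speeds; "tau": joint torques, N m; "position": TCP position; "tcp_rot": TCP orientation; "force": force on the tool from outside, world axes, zero at the start; "moment": the same for the moment, N m; "opening": opening from 0.0 (shut) to 1.0 (fully open).
Only numpy, scipy, OpenCV 4.12 (cv2) and the standard library are available. Lean on these libraries where they do the work, as an engineer would, in place of code of your own. Each camera call takes 0.05 s, during which the arm holds its last target. There are 200 camera calls.

## Working session

There is one attempt and no reset: what is moved stays moved. The work goes in short steps, Python scripts to look and compute and a tool call to move; the robot and the scene stay as the last step left them, time stands still between calls to the robot, and variables do not carry over. Pictures are saved under pics/ and viewed, about 8 in all and at most 12, crops included, and the job is handed in when it is done.

Besides the shell and the picture viewer there is one more tool, called after "Emit:" as name(argument=value, ...) on one line, values as JSON. play_rows: Moves the arm, as the interface text tells. Its arguments: {"type":"object","properties":{"targets":{"type":"array","items":{"type":"array","items":{"type":"number"}}}},"required":["targets"]}

```bash
mkdir -p pics; python3 - <<'E'
from rig import bot
import cv2
for n in("side","top"):
    im=bot.capture(n); cv2.imwrite(f"pics/{n}0.png",im)
    c=bot.get_calibration(n); print(n,c)
s=bot.read_state(); print(s["time_s"],s["position"],s["tcp_rot"],s["force"])
E
```

```text
side {'fx': 404.3312762013306, 'fy': 404.3312762013306, 'cx': 251.8827745437002, 'cy': 185.8977609470856, 'R': array([[ 0.9944964 , -0.10342605,  0.01673226],
       [-0.06685009, -0.7493739 , -0.65876387],
       [ 0.08067207,  0.65401974, -0.75216368]]), 't': array([-0.4828944 ,  0.09221204,  0.8598223 ])}
top {'fx': 409.77548248632115, 'fy': 409.77548248632115, 'cx': 257.8825792178137, 'cy': 192.39649198823085, 'R': array([[ 0.01434533, -0.99960844, -0.02402437],
       [-0.99909927, -0.01337012, -0.04027273],
       [ 0.03993575,  0.02458046, -0.99889986]]), 't': array([0.04508783, 0.48088843, 0.90340769])}
0.1 [0.25772938 0.56862332 0.19795795] [[-9.10710349e-01  4.13044037e-01 -1.13313746e-03]
 [ 4.13045423e-01  9.10709027e-01 -1.59568722e-03]
 [ 3.72869424e-04 -1.92124610e-03 -9.99998085e-01]] [ 0.50813314 -0.03645513 -0.24953145]
```

View pics/top0.png

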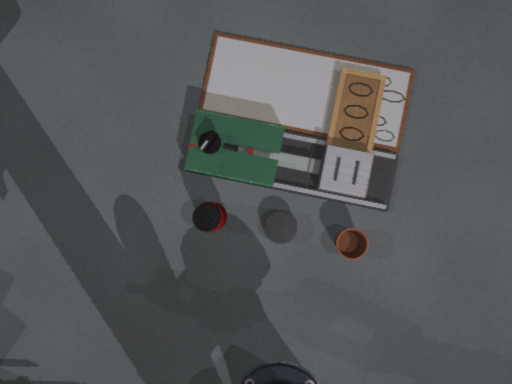

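View pics/side0.png

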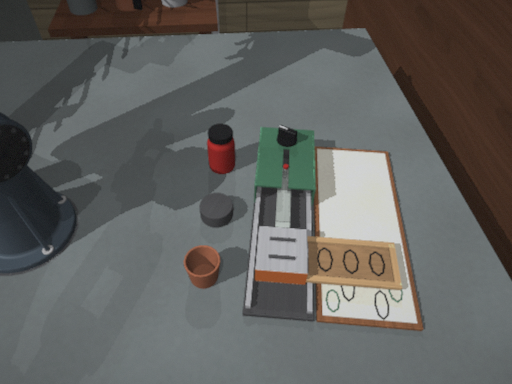

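```bash
python3 - <<'E'
import cv2
im=cv2.imread("pics/top0.png")[100:220,180:410]
im=cv2.convertScaleAbs(im,alpha=1.6,beta=15)
cv2.imwrite("pics/topc.png",cv2.resize(im,None,fx=3.4,fy=3.4,interpolation=cv2.INTER_CUBIC))
im=cv2.imread("pics/side0.png")[120:320,240:420]
im=cv2.convertScaleAbs(im,alpha=1.3,beta=10)
cv2.imwrite("pics/sidec.png",cv2.resize(im,None,fx=3,fy=3,interpolation=cv2.INTER_CUBIC))
E
```

```text
(no output)
```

View pics/topc.png

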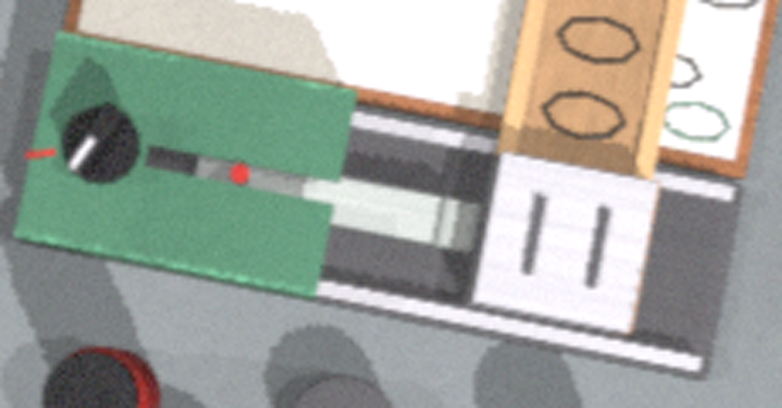

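View pics/sidec.png

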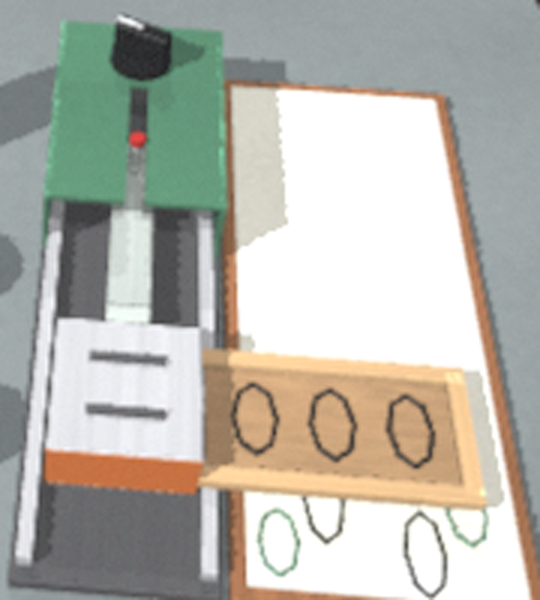

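Top crop: push‑face top edge at crop (659,185)–(634,332), hood mouth (356,88)–(318,296), knob about (100,142) with the pointer to lower left, pin head (240,173). Side crop: face top edge (47,455)–(200,462), hood mouth (46,200)–(222,208).

```bash
cat > h.py <<'E'
import numpy as np
from rig import bot
def bp(n,u,v,z):
    c=bot.get_calibration(n); R,t=c["R"],c["t"]
    d=R.T@np.array([(u-c["cx"])/c["fx"],(v-c["cy"])/c["fy"],1]); o=-R.T@t
    return (o+d*(z-o[2])/d[2])[:2]
T=lambda x,y,z:bp("top",180+x/3.4,100+y/3.4,z)
S=lambda x,y,z:bp("side",240+x/3,120+y/3,z)
E
python3 - <<'E'
from h import *
np.set_printoptions(precision=4,suppress=True)
for nm,f,a,b,z in [("faceT",T,(659,185),(634,332),.058),("faceS",S,(200,462),(47,455),.058),("frontT",T,(500,150),(471,300),.058),("hoodT",T,(356,88),(318,296),.07),("hoodS",S,(222,208),(46,202),.07),("hoodfarT",T,(57,32),(15,238),.07),("railend T",T,(738,193),(702,365),.024)]:
    p,q=f(*a,z),f(*b,z); d=p-q; print(nm,p,q,"mid",(p+q)/2,"len",np.hypot(*d),"yaw",np.degrees(np.arctan2(d[1],d[0])))
print("pin",T(240,173,.074),S(137,138,.074))
print("disc",T(100,145,.078)); print("disc S",S(141,62,.078))
p,q=T(72,167,.104),T(96,138,.104);print("pointer",p,q,np.degrees(np.arctan2(*(p-q)[::-1])))
p,q=S(118,18,.104),S(168,38,.104);print("bar S",p,q,(p+q)/2)
for n,u,v,z in [("pot",352,243,.06),("flask",207,217,.11),("weight",281,227,.036)]: print(n,bp("top",u,v,z))
E
```

```text
faceT [ 0.5616 -0.1925] [ 0.4703 -0.1775] mid [ 0.516 -0.185] len 0.09254655219437566 yaw -9.360817127769078
faceS [ 0.5649 -0.1923] [ 0.4729 -0.1789] mid [ 0.5189 -0.1856] len 0.09291371978361786 yaw -8.33799806064949
frontT [ 0.5824 -0.0943] [ 0.4888 -0.0771] mid [ 0.5356 -0.0857] len 0.0951932519510754 yaw -10.402768128827761
hoodT [ 0.618  -0.0039] [0.4894 0.0178] mid [0.5537 0.007 ] len 0.13039522487952235 yaw -9.598843591866153
hoodS [ 0.6161 -0.0031] [0.4931 0.0135] mid [0.5546 0.0052] len 0.12409824006029649 yaw -7.691385932355531
hoodfarT [0.6512 0.1817] [0.5228 0.2051] mid [0.587  0.1934] len 0.1305330513815475 yaw -10.32473035539792
railend T [ 0.5617 -0.2517] [ 0.4508 -0.229 ] mid [ 0.5063 -0.2404] len 0.11315362171511932 yaw -11.611916350681133
pin [0.564  0.0666] [0.5662 0.0661]
disc [0.5797 0.1524]
disc S [0.5814 0.1432]
pointer [0.5622 0.165 ] [0.5797 0.1511] 141.36175983757178
bar S [0.565  0.1662] [0.5995 0.14  ] [0.5822 0.1531]
pot [ 0.3752 -0.1474]
flask [0.426  0.1497]
weight [0.4052 0.0002]
```

Emit:
play_rows(targets=[[1,0.0125,-0.04,0,0,0,-0.066],[1,0.0125,-0.04,0,0,0,-0.066],[1,0.0125,-0.04,0,0,0,-0.066],[1,0.0125,-0.04,0,0,0,-0.066],[1,0.0125,-0.04,0,0,0,-0.066],[1,0.0125,-0.04,0,0,0,-0.066],[1,0.0125,-0.04,0,0,0,-0.066],[1,0.0125,-0.04,0,0,0,-0.066],[1,0.0125,-0.04,0,0,0,-0.066],[1,0.0125,-0.04,0,0,0,-0.066]])

```text
time_s: 1.35
position: [0.3832, 0.1679, 0.1987]
tcp_rot: [[-0.464, 0.886, -0.0], [0.886, 0.464, -0.0], [0.0, -0.0, -1.0]]
force: [0.7, -0.3, 1.0]
opening: 0.019
```

Emit:
play_rows(targets=[[1,0.0125,-0.04,0,0,0,-0.066],[1,0.0125,-0.04,0,0,0,-0.066],[1,0.0125,-0.04,0,0,0,-0.066],[1,0.0125,-0.04,0,0,0,-0.066],[1,0.0125,-0.04,0,0,0,-0.066],[1,0.0125,-0.04,0,0,0,-0.066],[1,0.0125,-0.04,0,0,0,-0.066],[1,0.0125,-0.04,0,0,0,-0.066],[1,0.0125,-0.04,0,0,0,-0.066],[1,0.0125,-0.04,0,0,0,-0.066],[1,0,0,0,0,0,0]])

```text
time_s: 2.72
position: [0.509, -0.234, 0.1985]
tcp_rot: [[0.177, 0.984, 0.001], [0.984, -0.177, -0.001], [-0.001, 0.001, -1.0]]
force: [0.0, 0.9, -0.4]
opening: 0.007
```

Emit:
play_rows(targets=[[1,0,0,-0.033,0,0,0],[1,0,0,-0.033,0,0,0],[1,0,0,-0.033,0,0,0],[1,0,0,-0.033,0,0,0],[1,0,0,-0.032,0,0,0],[1,0,0,0,0,0,0]])

```text
time_s: 3.48
position: [0.5057, -0.2283, 0.0327]
tcp_rot: [[0.173, 0.985, -0.006], [0.985, -0.173, 0.004], [0.003, -0.007, -1.0]]
force: [-0.4, -0.4, 0.3]
opening: 0.006
```

Emit:
play_rows(targets=[[1,0.0014,0.0079,0,0,0,0],[1,0.0014,0.0079,0,0,0,0],[1,0.0014,0.0079,0,0,0,0],[1,0.0007,0.0039,0,0,0,0],[1,0.0007,0.0039,0,0,0,0],[1,0.0007,0.0039,0,0,0,0],[1,0.0007,0.0039,0,0,0,0],[1,0.0007,0.0039,0,0,0,0]])

```text
time_s: 4.47
position: [0.5158, -0.1874, 0.0348]
tcp_rot: [[0.174, 0.985, -0.0], [0.985, -0.174, 0.0], [0.0, -0.0, -1.0]]
force: [-0.2, 0.3, -0.5]
opening: 0.003
```

Emit:
play_rows(targets=[[1,0.0007,0.0039,0,0,0,0],[1,0.0007,0.0039,0,0,0,0],[1,0.0007,0.0039,0,0,0,0],[1,0.0007,0.0039,0,0,0,0],[1,0.0007,0.0039,0,0,0,0]])

```text
time_s: 5.1
position: [0.5194, -0.1678, 0.0348]
tcp_rot: [[0.174, 0.985, -0.0], [0.985, -0.174, 0.0], [-0.0, -0.0, -1.0]]
force: [0.8, 1.3, 0.5]
opening: 0.002
```

```bash
python3 - <<'E'
from rig import bot
import cv2,numpy as np
a=bot.capture("side")[120:320,200:420]; b=bot.capture("top")[100:300,180:410]
a=cv2.resize(a,(396,360),interpolation=3); b=cv2.resize(b,(400,348),interpolation=3)
b=cv2.copyMakeBorder(b,0,12,0,0,0)
cv2.imwrite("pics/c1.png",cv2.convertScaleAbs(np.hstack([a,b]),alpha=1.4,beta=10)); print(bot.read_state()["force"])
E
```

```text
[-0.3737756  -0.30569771  0.48724604]
```

View pics/c1.png

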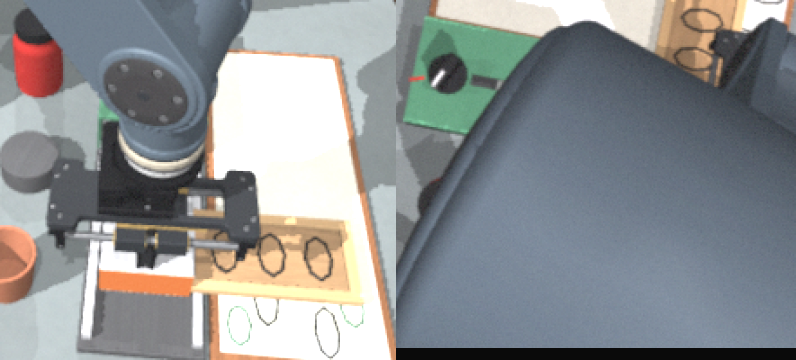

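```bash
python3 - <<'E'
from rig import bot
import cv2,numpy as np
i=bot.capture("side"); cv2.imwrite("pics/s2.png",i)
a=cv2.resize(i[210:310,220:350],None,fx=5,fy=5,interpolation=cv2.INTER_CUBIC)
cv2.imwrite("pics/s2c.png",cv2.convertScaleAbs(a,alpha=1.8,beta=20)); s=bot.read_state();print(s["force"],s["position"])
c=bot.get_calibration("side")
for p in ([.519,-.168,.035],[.519,-.168,.06],[.519,-.168,.105],[.519,-.185,.058],[.519,-.178,.035]):
    q=c["R"]@p+c["t"]; q=q/q[2]; print(p,(c["fx"]*q[0]+c["cx"]-220)*5,(c["fy"]*q[1]+c["cy"]-210)*5)
E
```

```text
[0.76010117 0.13669145 0.24691881] [ 0.51933837 -0.16787731  0.03485547]
[0.519, -0.168, 0.035] 294.66045420981004 302.9855436121028
[0.519, -0.168, 0.06] 299.1989903768385 269.0604616107794
[0.519, -0.168, 0.105] 307.9717585187629 203.484939539253
[0.519, -0.185, 0.058] 305.7530376463126 312.6973600762696
[0.519, -0.178, 0.035] 298.5809486692449 326.5964806933644
```

View pics/s2c.png

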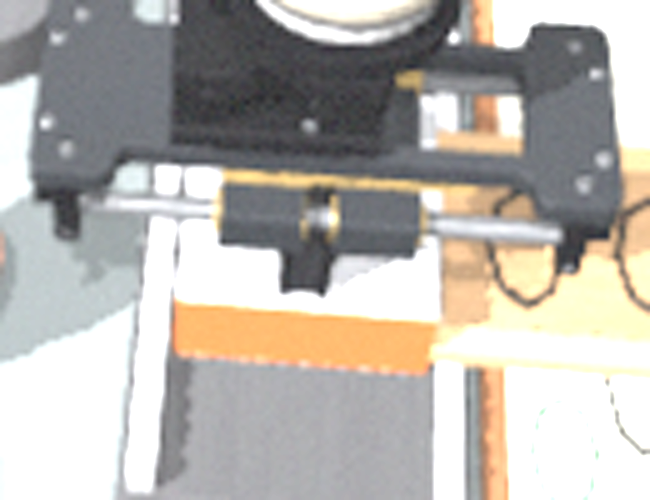

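The side crop is odd. The finger tip ends at (303,290), above the orange face (v 305–360), although the reported TCP is at z=0.035. Next I lift by a known amount and compare the tip's predicted and seen pixels.

Emit:
play_rows(targets=[[1,0,0,0.02,0,0,0],[1,0,0,0.02,0,0,0],[1,0,0,0.02,0,0,0],[1,0,0,0,0,0,0]])

```text
time_s: 5.75
position: [0.5204, -0.1689, 0.0962]
tcp_rot: [[0.174, 0.985, 0.003], [0.985, -0.174, -0.002], [-0.001, 0.004, -1.0]]
force: [0.1, -0.3, -0.2]
opening: 0.006
```

```bash
python3 - <<'E'
from rig import bot
import cv2,numpy as np
i=bot.capture("side"); cv2.imwrite("pics/s3.png",i)
s=bot.read_state();P=s["position"];print(s["force"],P)
a=cv2.resize(i[180:310,220:350],None,fx=4.6,fy=4.6,interpolation=cv2.INTER_CUBIC)
cv2.imwrite("pics/s3c.png",cv2.convertScaleAbs(a,alpha=1.8,beta=20)) 
c=bot.get_calibration("side"); yv=np.array([.175,.985,0])
for p in (P,P-.0095*yv,P+[0,0,.07]):
    q=c["R"]@p+c["t"]; q=q/q[2]; print(p,(c["fx"]*q[0]+c["cx"]-220)*4.6,(c["fy"]*q[1]+c["cy"]-180)*4.6)
E
```

```text
[-0.45623486  0.41352915 -0.19234709] [ 0.51964294 -0.16843361  0.09521144]
[ 0.51964294 -0.16843361  0.09521144] 283.32487646696757 339.640518460682
[ 0.51798044 -0.17779111  0.09521144] 282.73592736340106 360.9423801094837
[ 0.51964294 -0.16843361  0.16521144] 297.3721759360385 235.7719099581407
```

View pics/s3c.png

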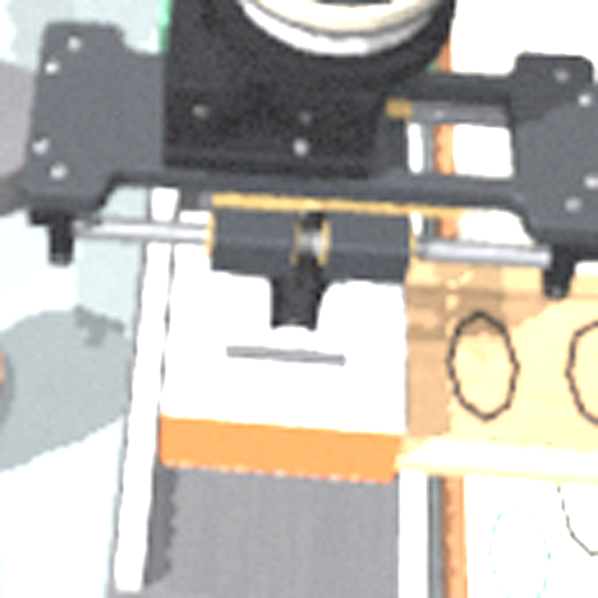

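The finger tip shows at (295,328), but the front edge was predicted at (283,361). The real tips therefore sit about 25 mm above the reported TCP, and the first pass went just over the carriage. I'll back off and descend to reported z ≈ 0.015, which clears the 12 mm plate whichever height is right.

Emit:
play_rows(targets=[[1,-0.0035,-0.02,0,0,0,0],[1,-0.0035,-0.02,0,0,0,0],[1,-0.0035,-0.02,0,0,0,0],[1,0,0,0,0,0,0],[1,0,0,-0.02,0,0,0],[1,0,0,-0.02,0,0,0],[1,0,0,-0.02,0,0,0],[1,0,0,-0.01,0,0,0],[1,0,0,-0.01,0,0,0],[1,0,0,0,0,0,0]])

```text
time_s: 7.05
position: [0.5085, -0.2278, 0.0144]
tcp_rot: [[0.174, 0.985, -0.001], [0.985, -0.174, 0.001], [0.001, -0.001, -1.0]]
force: [-0.6, 0.4, -0.6]
opening: 0.003
```

Emit:
play_rows(targets=[[1,0.0012,0.0069,0,0,0,0],[1,0.0012,0.0069,0,0,0,0],[1,0.0012,0.0069,0,0,0,0],[1,0.0012,0.0069,0,0,0,0],[1,0.0007,0.0039,0,0,0,0],[1,0.0007,0.0039,0,0,0,0],[1,0.0007,0.0039,0,0,0,0],[1,0.0007,0.0039,0,0,0,0]])

```text
time_s: 8.05
position: [0.5165, -0.1853, 0.0149]
tcp_rot: [[0.174, 0.985, 0.0], [0.985, -0.174, -0.001], [-0.001, 0.0, -1.0]]
force: [-2.1, -2.6, 0.2]
opening: 0.002
```

Emit:
play_rows(targets=[[1,0.0009,0.0049,0,0,0,0],[1,0.0009,0.0049,0,0,0,0],[1,0.0009,0.0049,0,0,0,0],[1,0.0009,0.0049,0,0,0,0],[1,0.0009,0.0049,0,0,0,0],[1,0.0009,0.0049,0,0,0,0],[1,0.0009,0.0049,0,0,0,0],[1,0.0009,0.0049,0,0,0,0]])

```text
time_s: 9.05
position: [0.524, -0.1455, 0.0149]
tcp_rot: [[0.174, 0.985, 0.001], [0.985, -0.174, -0.0], [-0.0, 0.001, -1.0]]
force: [0.2, -3.8, 0.7]
opening: 0.007
```

Emit:
play_rows(targets=[[1,0.00035,0.00197,0,0,0,0],[1,0.00035,0.00197,0,0,0,0],[1,0.00035,0.00197,0,0,0,0],[1,0.00035,0.00197,0,0,0,0],[1,0.00035,0.00197,0,0,0,0]])

```text
time_s: 9.68
position: [0.5256, -0.1359, 0.0149]
tcp_rot: [[0.174, 0.985, 0.001], [0.985, -0.174, -0.0], [-0.0, 0.001, -1.0]]
force: [0.9, -2.3, -0.3]
opening: 0.005
```

Emit:
play_rows(targets=[[1,0.00035,0.00197,0,0,0,0],[1,0.00035,0.00197,0,0,0,0],[1,0.00035,0.00197,0,0,0,0],[1,0.00035,0.00197,0,0,0,0]])

```text
time_s: 10.18
position: [0.5269, -0.1279, 0.0149]
tcp_rot: [[0.174, 0.985, 0.0], [0.985, -0.174, -0.0], [-0.0, 0.0, -1.0]]
force: [2.0, -3.4, -0.2]
opening: 0.009
```

Emit:
play_rows(targets=[[1,0.00035,0.00197,0,0,0,0],[1,0.00035,0.00197,0,0,0,0],[1,0.00035,0.00197,0,0,0,0],[1,0.00035,0.00197,0,0,0,0]])

```text
time_s: 10.68
position: [0.5282, -0.12, 0.0149]
tcp_rot: [[0.174, 0.985, 0.0], [0.985, -0.174, -0.0], [-0.0, 0.0, -1.0]]
force: [1.1, -3.3, 0.2]
opening: 0.01
```

Emit:
play_rows(targets=[[1,0.00035,0.00197,0,0,0,0],[1,0.00035,0.00197,0,0,0,0],[1,0.00035,0.00197,0,0,0,0],[1,0.00035,0.00197,0,0,0,0]])

```text
time_s: 11.18
position: [0.5296, -0.1121, 0.0149]
tcp_rot: [[0.174, 0.985, -0.0], [0.985, -0.174, 0.0], [-0.0, -0.0, -1.0]]
force: [1.4, -3.4, 0.8]
opening: 0.001
```

Emit:
play_rows(targets=[[1,0.00035,0.00197,0,0,0,0],[1,0.00035,0.00197,0,0,0,0],[1,0.00035,0.00197,0,0,0,0],[1,0.00035,0.00197,0,0,0,0]])

```text
time_s: 11.68
position: [0.531, -0.1042, 0.0148]
tcp_rot: [[0.174, 0.985, -0.0], [0.985, -0.174, 0.0], [0.0, -0.0, -1.0]]
force: [1.9, -2.9, 0.0]
opening: 0.006
```

Emit:
play_rows(targets=[[1,0.00035,0.00197,0,0,0,0],[1,0.00035,0.00197,0,0,0,0],[1,0.00035,0.00197,0,0,0,0],[1,0.00035,0.00197,0,0,0,0]])

```text
time_s: 12.18
position: [0.5324, -0.0963, 0.0148]
tcp_rot: [[0.174, 0.985, -0.0], [0.985, -0.174, 0.0], [-0.0, -0.0, -1.0]]
force: [1.8, -2.8, -0.0]
opening: 0.007
```

Emit:
play_rows(targets=[[1,0.00035,0.00197,0,0,0,0],[1,0.00035,0.00197,0,0,0,0],[1,0.00035,0.00197,0,0,0,0],[1,0.00035,0.00197,0,0,0,0]])

```text
time_s: 12.68
position: [0.5337, -0.0884, 0.0148]
tcp_rot: [[0.174, 0.985, -0.0], [0.985, -0.174, 0.0], [0.0, -0.0, -1.0]]
force: [1.9, -2.7, -0.8]
opening: 0.004
```

Emit:
play_rows(targets=[[1,0.00035,0.00197,0,0,0,0],[1,0.00035,0.00197,0,0,0,0],[1,0.00035,0.00197,0,0,0,0],[1,0.00035,0.00197,0,0,0,0]])

```text
time_s: 13.18
position: [0.5352, -0.0806, 0.0149]
tcp_rot: [[0.174, 0.985, 0.0], [0.985, -0.174, 0.0], [0.0, 0.0, -1.0]]
force: [1.1, -2.6, -0.7]
opening: 0.008
```

Emit:
play_rows(targets=[[1,0.00035,0.00197,0,0,0,0],[1,0.00035,0.00197,0,0,0,0],[1,0.00035,0.00197,0,0,0,0],[1,0.00035,0.00197,0,0,0,0]])

```text
time_s: 13.68
position: [0.5365, -0.0727, 0.0148]
tcp_rot: [[0.174, 0.985, -0.0], [0.985, -0.174, 0.0], [0.0, -0.0, -1.0]]
force: [1.7, -3.8, -0.4]
opening: 0.004
```

Emit:
play_rows(targets=[[1,0.00035,0.00197,0,0,0,0],[1,0.00035,0.00197,0,0,0,0],[1,0.00035,0.00197,0,0,0,0],[1,0.00035,0.00197,0,0,0,0]])

```text
time_s: 14.18
position: [0.5378, -0.0652, 0.0148]
tcp_rot: [[0.175, 0.985, -0.0], [0.985, -0.175, -0.0], [-0.0, -0.0, -1.0]]
force: [0.7, -1.4, 0.1]
opening: 0.008
```

Emit:
play_rows(targets=[[1,0.00017,0.00098,0,0,0,0],[1,0.00017,0.00098,0,0,0,0],[1,0,0,0,0,0,0]])

```text
time_s: 14.55
position: [0.5376, -0.0623, 0.0147]
tcp_rot: [[0.174, 0.985, -0.001], [0.985, -0.174, 0.001], [0.0, -0.001, -1.0]]
force: [0.2, 0.1, -0.6]
opening: 0.003
```

Force dropped to zero after about 130 mm, so the carriage has snapped ahead. Next I retreat, lift and go above the knob with the fingers open.

Emit:
play_rows(targets=[[1,-0.0035,-0.0195,0,0,0,0],[1,-0.0035,-0.0195,0,0,0,0],[1,0,0,0.045,0,0,0],[1,0,0,0.05,0,0,0],[1,0,0,0.05,0,0,0],[0,0,0,0.04,0,0,0],[0,0,0,0,0,0,0]])

```text
time_s: 15.42
position: [0.5334, -0.1045, 0.2034]
tcp_rot: [[0.176, 0.984, 0.008], [0.984, -0.176, -0.003], [-0.002, 0.008, -1.0]]
force: [-0.9, -0.6, 0.1]
opening: 0.151
```

Emit:
play_rows(targets=[[0,0.0073,0.0361,0,0,0,0.154],[0,0.0073,0.0361,0,0,0,0.154],[0,0.0073,0.0361,0,0,0,0.154],[0,0.0073,0.0361,0,0,0,0.154],[0,0.0073,0.0361,0,0,0,0.154],[0,0.0073,0.0361,0,0,0,0.154],[0,0.0073,0.0361,0,0,0,0.154],[0,0,0,0,0,0,0],[0,0,0,0,0,0,0]])

```text
time_s: 16.55
position: [0.5816, 0.1495, 0.1985]
tcp_rot: [[-0.784, 0.62, -0.003], [0.62, 0.784, -0.001], [0.002, -0.002, -1.0]]
force: [-0.2, -0.9, 0.2]
opening: 0.995
```

```bash
python3 - <<'E'
from rig import bot
import cv2,numpy as np
i=bot.capture("side"); cv2.imwrite("pics/s4.png",i)
s=bot.read_state();P=s["position"];print(s["time_s"],s["force"],P,s["tcp_rot"],s["opening"])
a=cv2.resize(i[50:230,210:370],None,fx=3.3,fy=3.3,interpolation=cv2.INTER_CUBIC)
cv2.imwrite("pics/s4c.png",cv2.convertScaleAbs(a,alpha=1.7,beta=20)) 
c=bot.get_calibration("side")
for p in (P,P+[0,0,.025],P+[0,0,.07]):
    q=c["R"]@p+c["t"]; q=q/q[2]; print(p,(c["fx"]*q[0]+c["cx"]-210)*3.3,(c["fy"]*q[1]+c["cy"]-50)*3.3)
E
```

```text
16.6 [-0.35141732  0.34050832  0.25662294] [0.58176163 0.14924272 0.19880507] [[-7.83876694e-01  6.20912491e-01 -2.23779671e-03]
 [ 6.20915075e-01  7.83877559e-01 -6.65325790e-04]
 [ 1.34104953e-03 -1.91101509e-03 -9.99997275e-01]] 0.9929275237922205
[0.58176163 0.14924272 0.19880507] 268.6354715828742 152.70035407083262
[0.58176163 0.14924272 0.22380507] 272.2365851082024 119.76332198629622
[0.58176163 0.14924272 0.26880507] 279.1440406873597 56.58533983354756
```

View pics/s4c.png

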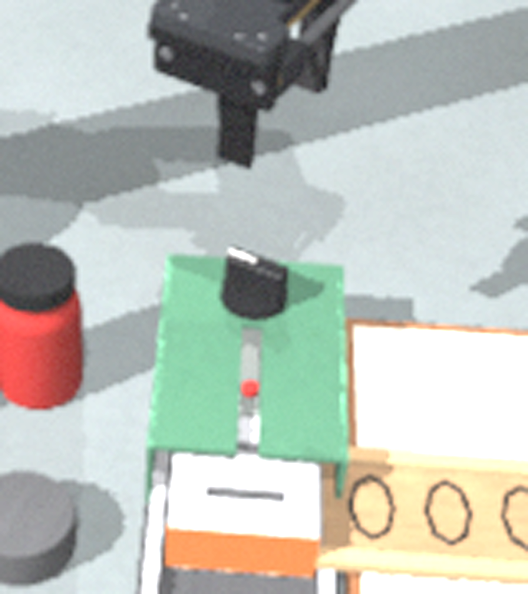

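Pin head now at full px (285.8,167.6), 1.6 px lower than before. That corresponds to 4 mm down, so it is flush. Next, a check of the open finger's tip height against crop (237,163).

```bash
python3 - <<'E'
from rig import bot
import numpy as np
s=bot.read_state();P=s["position"];R=s["tcp_rot"];c=bot.get_calibration("side")
def pr(p):
    q=c["R"]@p+c["t"]; q=q/q[2]; return np.round([(c["fx"]*q[0]+c["cx"]-210)*3.3,(c["fy"]*q[1]+c["cy"]-50)*3.3])
for dz in (0,.012,.025):
  for d in (.0435,.0585):
    for w in (-.0095,.0095): print(dz,d,w,pr(P-R[:,1]*d+R[:,0]*w+[0,0,dz]),end=" ")
  print()
E
```

```text
0 0.0435 -0.0095 [248. 193.] 0 0.0435 0.0095 [222. 183.] 0 0.0585 -0.0095 [236. 206.] 0 0.0585 0.0095 [210. 195.] 
0.012 0.0435 -0.0095 [250. 177.] 0.012 0.0435 0.0095 [223. 167.] 0.012 0.0585 -0.0095 [238. 190.] 0.012 0.0585 0.0095 [211. 179.] 
0.025 0.0435 -0.0095 [252. 160.] 0.025 0.0435 0.0095 [224. 149.] 0.025 0.0585 -0.0095 [239. 173.] 0.025 0.0585 0.0095 [212. 162.]
```

Emit:
play_rows(targets=[[0,-0.001,0.001,-0.035,0,0,0],[0,-0.001,0.001,-0.035,0,0,0],[0,0,0,-0.025,0,0,0],[0,0,0,-0.02,0,0,0],[0,0,0,-0.015,0,0,0],[0,0,0,-0.011,0,0,0],[0,0,0,0,0,0,0]])

```text
time_s: 17.48
position: [0.58, 0.1523, 0.0582]
tcp_rot: [[-0.785, 0.62, -0.001], [0.62, 0.785, -0.0], [0.001, -0.001, -1.0]]
force: [0.1, -0.6, 0.2]
opening: 0.996
```

Emit:
play_rows(targets=[[0.4,0,0,0,0,0,0],[0.6,0,0,0,0,0,0],[0.7,0,0,0,0,0,0],[0.9,0,0,0,0,0,0],[0.9,0,0,0,0,0,0],[0.9,0,0,0,0,0,0],[0.9,0,0,0,0,0,0],[0.9,0,0,0,0,0,0]])

```text
time_s: 18.48
position: [0.5814, 0.1534, 0.0589]
tcp_rot: [[-0.785, 0.62, 0.002], [0.62, 0.785, 0.002], [-0.001, 0.003, -1.0]]
force: [4.0, 5.7, -3.5]
opening: 0.176
```

Emit:
play_rows(targets=[[0.9,0.002,0.0025,0,0,0,0],[0.9,0,0,0,0,0,-0.125],[0.9,0,0,0,0,0,-0.125],[0.9,0,0,0,0,0,0]])

```text
time_s: 18.98
position: [0.5819, 0.154, 0.0588]
tcp_rot: [[-0.609, 0.793, -0.002], [0.793, 0.609, -0.002], [-0.001, -0.002, -1.0]]
force: [-1.4, -4.8, 1.5]
opening: 0.159
```

Emit:
play_rows(targets=[[0.9,0,-0.001,0,0,0,-0.125],[0.9,0,0,0,0,0,-0.125],[0.9,0,0,0,0,0,-0.125],[0.9,0,0,0,0,0,-0.125],[0.9,0,0,0,0,0,0],[0.9,0,0,0,0,0,0]])

```text
time_s: 19.73
position: [0.582, 0.154, 0.0588]
tcp_rot: [[-0.155, 0.988, -0.001], [0.988, 0.155, -0.0], [-0.0, -0.001, -1.0]]
force: [-1.3, -2.7, 1.4]
opening: 0.157
```

Emit:
play_rows(targets=[[0.5,0,0,0,0,0,0],[0,0,0,0,0,0,0],[0,0,0,0,0,0,0],[0,0,0,0,0,0,0],[0,0,0,0.03,0,0,0],[0,0,0,0.04,0,0,0],[0,0,0,0.04,0,0,0],[0,0,0,0.04,0,0,0]])

```text
time_s: 20.72
position: [0.5822, 0.1543, 0.2101]
tcp_rot: [[-0.153, 0.988, -0.0], [0.988, 0.153, 0.0], [0.0, -0.0, -1.0]]
force: [0.8, -0.4, 0.4]
opening: 0.959
```

Emit:
play_rows(targets=[[0,-0.027,0.034,0,0,0,0.05],[0,-0.027,0.034,0,0,0,0.05],[0,-0.027,0.034,0,0,0,0.05],[0,-0.027,0.034,0,0,0,0.05],[0,-0.027,0.034,0,0,0,0.05],[0,-0.027,0.034,0,0,0,0.05],[0,-0.027,0.034,0,0,0,0.05],[0,-0.027,0.034,0,0,0,0.05],[0,-0.027,0.034,0,0,0,0.05],[0,-0.027,0.034,0,0,0,0.05],[0,-0.027,0.034,0,0,0,0.05],[0,0,0,0,0,0,0]])

```text
time_s: 22.22
position: [0.2832, 0.5302, 0.2088]
tcp_rot: [[-0.65, 0.76, -0.0], [0.76, 0.65, 0.001], [0.001, 0.0, -1.0]]
force: [-0.1, 0.4, -0.3]
opening: 0.999
```

```bash
python3 - <<'E'
from rig import bot
import cv2,numpy as np
a=bot.capture("side"); b=bot.capture("top"); cv2.imwrite("pics/s5.png",a);cv2.imwrite("pics/t5.png",b)
a=cv2.resize(a[120:220,240:330],(360,400),interpolation=2); b=cv2.resize(b[100:200,180:290],(440,400),interpolation=2)
cv2.imwrite("pics/c5.png",cv2.convertScaleAbs(np.hstack([a,b]),alpha=1.6,beta=15)); s=bot.read_state(); print(s["time_s"],s["position"],s["force"])
E
```

```text
22.325 [0.2850269  0.52809709 0.20863478] [ 0.00513656 -0.56299753  0.12285722]
```

View pics/c5.png

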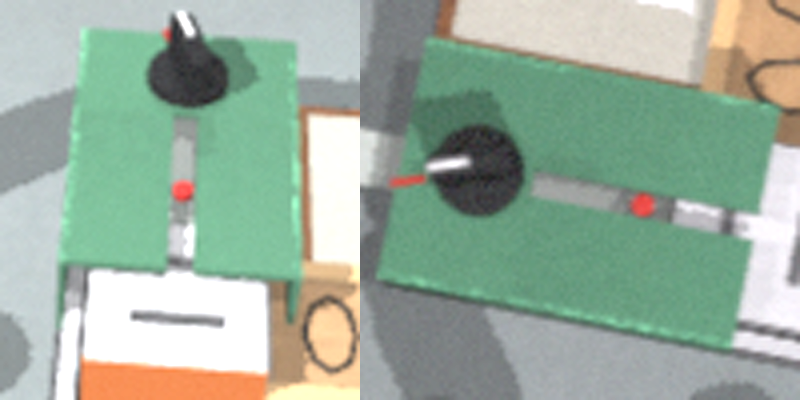

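```bash
python3 - <<'E'
import cv2,numpy as np
from h import bp
for f in ("side0","s4","s5"):
    i=cv2.imread(f"pics/{f}.png")[155:180,275:300].astype(int); w=np.clip(i[...,2]-np.maximum(i[...,0],i[...,1])-40,0,None)
    y,x=np.mgrid[155:180,275:300]; print(f,(w*x).sum()/w.sum(),(w*y).sum()/w.sum(),(w>0).sum())
a,b=[cv2.imread(f"pics/{f}.png") for f in("top0","t5")]
for r in ((190,235,190,230),(205,250,255,300),(220,265,330,375)):
    print(np.abs(a[r[0]:r[1],r[2]:r[3]].astype(int)-b[r[0]:r[1],r[2]:r[3]]).mean())
t=lambda x,y,z:bp("top",180+(x-360)/4,100+y/4,z)
p,q=t(428,168,.104),t(468,160,.104);k=t(480,171,.078);m=t(408,181,.07)
print("pointer",np.degrees(np.arctan2(*(p-q)[::-1])),"mark",np.degrees(np.arctan2(*(m-k)[::-1])))
E
```

```text
side0 285.30573770491804 165.81803278688525 24
s4 285.22561983471076 167.11157024793388 23
s5 285.2201914708442 167.12271540469973 23
2.7109259259259257
1.9759670781893004
2.047901234567901
pointer 101.94901581714647 mark 96.42852017172281
```

```bash
python3 -c "
from rig import bot
bot.hand_in()"
```

```text
the job is handed in; nothing more can be done
```

I pushed the carriage home, turned the clamp knob to the red mark, backed the arm clear and handed the job in at about 22 s. The hand-in gave no verdict.

**Carriage:** The push was 2 to 4 N while sliding. The force fell to zero after about 130 mm of travel, which I took as the click. I did not catch the 10 to 13 N peak, because force is only reported at the end of each call. After the click the pin head sat 1.3 px lower in the side picture. That is about 3.3 mm against the 4 mm expected, so I judge it flush within measuring error. It stayed there from the moment of release until hand-in.

**Clamp knob:** The gripper angle at release gives 1.24 rad. The final top picture gives about 1.19 rad by the hood's axes. Measured directly in that picture, the pointer was about 5.5° (0.10 rad) short of the mark. The readings differ slightly, but all are within the 0.15 rad allowed.

**Weight, dye pot and flask:** The final top picture shows almost no change at any of the three. The arm never went near them at low height.

**Disagreement found:** The finger tips sat about 25 mm above the reported TCP. Because of this my first pass went just over the carriage without touching it. I corrected for the offset after that. I viewed 9 pictures in all.

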